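# Pick the filler plate that fits the gel caster's gap

### The arm

A 6-joint arm with a two-finger parallel gripper is mounted at the origin on the work surface. World frame = base frame: x ahead of the robot, y to its left, z up, the work surface at z = 0. Lengths are in m, angles in rad, forces in N, time in s.
With the tool pointing down it reaches from about 0.3 to 0.95 m from the base axis. Payload 3.1 kg.
Tool frame: the origin (TCP) lies midway between the tips of the shut fingers; the grasp point (between the pads) lies 19 mm behind it; z points along the fingers, y is the line along which they close (so a half turn about z gives the same grasp; the last joint's range is limited). The gripper opens to 85 mm and grips with 20 to 120 N. Pads are 22 mm wide; open, the fingers measure 114 mm over their backs; the gripper's body (76 mm by 85 mm) begins 54 mm behind the grasp point. The pads swing forward as they close: fully open they stand 13 mm farther back than shut.
Start: joints at [1.205, 0.308, 1.634, -0, 1.2, -0.07], TCP at [0.182, 0.598, 0.231] pointing down, gripper open.
Joint ranges: [-3.06, 3.06], [-0.79, 1.96], [0.05, 2.63], [-1.19, 4.34], [0.05, 2.64], [-2.94, 2.94]. Speed limits (rad/s): [2.79, 2.79, 3.14, 3.14, 3.14, 3.14].

### API

Orientations are given as a unit quaternion [x, y, z, w].
In Python, from workcell import manip gives the robot as it stands. The module is installed in compiled form; this text tells all that it offers. Calls block until the motion is done:
- manip.movep(position, orientation): joint-space move of the TCP to a pose.
- manip.line_to(position, ori=None, rate=0.15, f_stop=None): straight line of the TCP; ori=None keeps the orientation; rate is the mean speed in m/s. With f_stop (N) it stops when the force on the tool has changed by that much, and returns True; else False.
- manip.goto_joints(angles): joint-space move.
- manip.let_go() and manip.grab(): open the fingers fully, or close them until they stop; the grip force is fixed at half the most.
- manip.dwell(seconds).
- manip.ik(position, orientation): joint angles nearest the present ones, or None.
- manip.snapshot(name): name is "side" or "top" or "wrist"; returns (picture, depth): 480x640x3 uint8, red, green, blue; 480x640 float32, m along the optical axis (not along the pixel's ray), 0 where there is no reading.
- manip.camera_info(name): a dict with "fx", "fy", "cx", "cy" (pixels), "camera_from_world" (4x4, takes a point from world to camera coordinates). Camera axes: x right, y up, looking along -z (the intrinsics and any distortion apply to the point x, -y, -z); pixel columns grow to the right and rows downward; lengths in m; the calibration is good to about 2 mm. A picture is of the moment at which its call begins: read the wrist's pose just before it. camera_info takes no time and is no camera call; for the wrist camera it gives the pose at the moment of the call.
A pose or a line that the arm cannot do raises manip.PlanningError and nothing moves.
- manip.finish_job(): hands the job in; it is judged then, once.
Readings, each from a call of its own:
- manip.get_clock(): time.
- manip.get_joint_pos(): joint angles.
- manip.get_qd(): joint speeds.
- manip.get_tau(): joint torques, N m.
- manip.get_tool_pos(): TCP position.
- manip.get_tcp_rot(): TCP orientation.
- manip.get_contact_force(): force on the tool from outside, world axes, zero at the start.
- manip.get_wrist_torque(): the same for the moment, N m.
- manip.get_grip_width(): opening from 0.0 (shut) to 1.0 (fully open).
- manip.get_gripper_force(): force on a finger pad.
Only numpy, scipy, OpenCV 4.12 (cv2) and the standard library are available. Lean on these libraries where they do the work, as an engineer would, in place of code of your own. Each camera call takes 0.05 s, during which the arm holds its last target. There are 200 camera calls.

### The job

The tilted gel caster still has a gap between its stack of glass panes and the clear faceplate. Feel which filler plate from the sloped rack fits: use the thick blue one if it slides into the gap without forcing, otherwise the thin yellow one; slide it in by its black grip, holding it until it is down, and leave it standing fully home on the chamber floor. The plate that is not needed must end lying back on the rack as before, and the bottle, the mortar and the tape roll are to be left alone.

Things in the scene. Friction and masses are not known exactly. Their poses are not given: they have to be found in the camera images.
- caster: Fixed gel caster chamber on a grey stand: white floor and back wall, clear sides, clear faceplate with black thumb screws. Leans 30 deg: z (out of the open mouth) points up and towards the robot's side; x is square to the panes, through the faceplate, away from the robot and up; y along the mouth. Origin: middle of the chamber floor at the faceplate's inner face. Inner width 106 mm, outer 130 mm.
- mouth (a point): Top edge, inner face, mid-width of the caster's faceplate (caster frame 0, 0, 82 mm; same axes). Walls are 82 mm high, the 6 mm faceplate fills x 0 to 6 mm; the gap lies against it, from x = -gap to 0, panes (rigid, top at z 80 mm) beyond. The gap is 5.6 to 11.2 mm wide, different at each start.
- panes (a joint): Where the front of the stack of four glass cassettes (green-tinted panes, 100 x 80 mm) stands in the caster, in m along the caster's -x from an arbitrary zero: a larger value means a wider gap. It keeps its value during the work (noisy as read).
- rack: Fixed grey sloped rack, 216 mm wide. Leans 30 deg: z runs up its board, towards the robot's side; x square to the board, away from the robot and up; y along its width. Origin: mid-line where board and ledge meet. Board face x = 0, z up to 75 mm, 5 mm thick; ledge z = 0, lip 12 mm high at x 30 to 34 mm. Dividers 22 mm high at y -106, 0, 106 mm make two bays, centres y -53 and 53 mm.
- thick: Thick filler plate, blue, 8 mm thick, 80 mm wide (y), 126 mm long (z) with its black grip; foot corners rounded 1.5 mm. About 90 g, loose, starts in either bay of the rack. Origin: middle of the foot edge on the face that lies on the rack's board; z runs from foot to grip, the plate fills x = 0 to 8 mm. Same axes as rack when it lies there.
- thick_grip (a point): Centre of the thick plate's black grip (12 mm thick along x, 44 mm along y, 28 mm along z; the grip is z = 98 to 126 mm of the plate, centred on its thickness). Axes of the plate.
- thick_foot (a point): Centre of the thick plate's foot face (x 4 mm, z 0). Axes of the plate.
- thin: Thin filler plate, yellow, 4 mm thick, 80 mm wide, 126 mm long with its black grip; foot rounded 1.5 mm. About 60 g, loose, starts in the other bay. Origin and axes as for the thick plate; it fills x = 0 to 4 mm.
- thin_grip (a point): Centre of the thin plate's black grip (same size and height as the thick plate's grip, centred on its thickness). Axes of the plate.
- thin_foot (a point): Centre of the thin plate's foot face (x 2 mm, z 0). Axes of the plate.
- bottle: White bottle with blue cap, 72 mm diameter, 170 mm high, loose bystander. Origin at the centre of its underside.
- mortar: White porcelain mortar, 92 mm diameter, 52 mm high, with its pestle lying in it up to 75 mm high; loose bystander. Origin at the centre of its underside.
- tape: Roll of white tape lying flat, 90 mm diameter, 18 mm high, loose bystander. Origin at the centre of its underside.
Mind the look-alikes: they are no part of the job. There is more than one size of the thin; the job needs the smaller.

How it is judged:
By the outcome, as a careful person would: the job done as asked, in the order asked, and still so for the second after the job is handed in, with the robot touching nothing.
It also fails if it takes over 61 s, if anything falls off the work surface, if the arm or the gripper's body presses on something with over 40 N, if the wrist force passes 120 N, or if a joint passes its speed limit or range.

## Working session

There is one attempt and no reset: what is moved stays moved. The work goes in short steps, each a Python script; the robot and the scene stay as the last script left them, time stands still between calls to the robot, and variables do not carry over. Pictures are saved under pics/ and viewed, at most 10 in all, crops included, and the job is handed in when it is done.

```bash
mkdir -p pics; ls; python3 - <<'E'
from workcell import manip
import cv2,numpy as np
for n in("side","top"):
    p,d=manip.snapshot(n); cv2.imwrite(f"pics/{n}0.png",p[:,:,::-1]); np.save(f"pics/{n}0.npy",d)
    i=manip.camera_info(n); print(n,{k:(np.round(v,4).tolist() if k=="camera_from_world" else v) for k,v in i.items()})
print(manip.get_clock(),manip.get_tcp_rot())
E
```

```text
pics
side {'fx': 463.3198987409893, 'fy': 463.3198987409893, 'cx': 317.3417964512831, 'cy': 243.24234136513869, 'camera_from_world': [[0.928, -0.3722, 0.0159, -0.5504], [0.2115, 0.5616, 0.7999, -0.169], [-0.3066, -0.739, 0.5999, -0.7993], [0.0, 0.0, 0.0, 1.0]]}
top {'fx': 621.9375581958479, 'fy': 621.9375581958479, 'cx': 320.5724805804792, 'cy': 242.11581052040574, 'camera_from_world': [[-0.0199, -0.9996, 0.0195, -0.0582], [0.9981, -0.0187, 0.0592, -0.5658], [-0.0588, 0.0207, 0.9981, -1.1794], [0.0, 0.0, 0.0, 1.0]]}
0.1 [ 1.47374522e-01  9.89080224e-01 -1.00644796e-03 -2.16671583e-04]
```

View pics/top0.png

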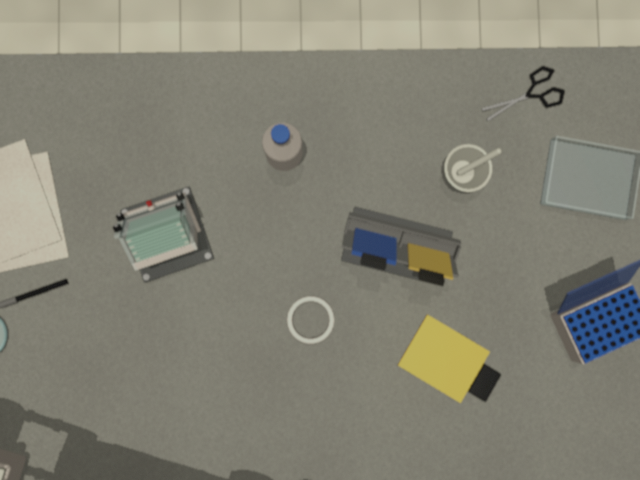

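View pics/side0.png

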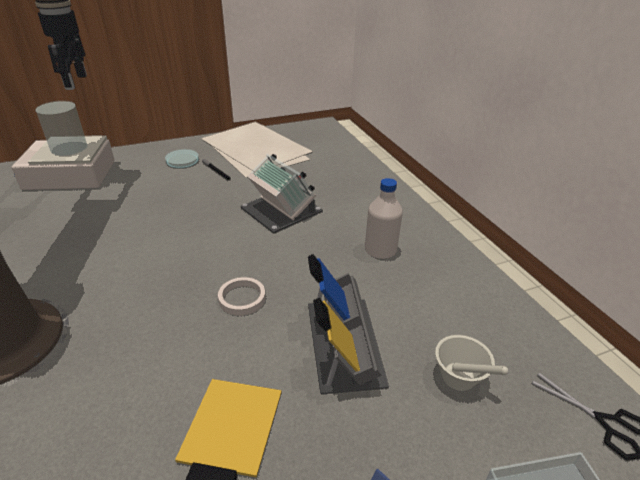

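Top view: caster at about (155,235), rack at (402,247) with the blue plate in the left bay (375,247) and the small yellow one in the right bay (430,262). The large yellow plate on the table at (445,358) is the look-alike. The side view shows the same layout, with both plates leaning with their grips up and towards the robot.

```bash
cat > h.py <<'E'
from workcell import manip
import cv2,numpy as np
from scipy.spatial.transform import Rotation as Ro
def cloud(d,i):
    v,u=np.mgrid[:480,:640]
    P=np.stack([(u-i["cx"])/i["fx"]*d,-(v-i["cy"])/i["fy"]*d,-d],-1)
    T=np.linalg.inv(i["camera_from_world"]); W=P@T[:3,:3].T+T[:3,3]; W[d<=0]=np.nan; return W
def proj(p,i):
    T=i["camera_from_world"]; c=np.atleast_2d(p)@T[:3,:3].T+T[:3,3]
    return np.stack([i["cx"]+i["fx"]*c[:,0]/-c[:,2], i["cy"]-i["fy"]*c[:,1]/-c[:,2]],-1)
def plane(P):
    c=np.median(P,0)
    for k in range(4):
        n=np.linalg.svd(P-P.mean(0),full_matrices=False)[2][2]; r=(P-P.mean(0))@n; P=P[abs(r)<max(2*r.std(),.0008)]
    return P.mean(0), n*np.sign(n[2]), r.std()
def axes(yaw):   # columns x,y,z of a 30-deg leaning frame, yaw of horizontal part of x
    h=np.array([np.cos(yaw),np.sin(yaw),0]);u=np.array([0,0,1.]);s,c=.5,np.sqrt(.75)
    x=c*h+s*u; z=c*u-s*h; return np.stack([x,np.cross(z,x),z],1)
def toolq(F): return Ro.from_matrix(np.stack([F[:,1],F[:,0],-F[:,2]],1)).as_quat()
def snap(name,f):
    i=manip.camera_info(name); p,d=manip.snapshot(name); cv2.imwrite(f"pics/{f}.png",p[:,:,::-1]); np.savez(f"pics/{f}.npz",d=d,p=p,**i); return p,d,i
E
python3 - <<'E'
from h import *
p=cv2.imread("pics/top0.png");d=np.load("pics/top0.npy");i=manip.camera_info("top");W=cloud(d,i)
hsv=cv2.cvtColor(p,cv2.COLOR_BGR2HSV)
def m(lo,hi,box):
    k=cv2.inRange(hsv,lo,hi)>0; b=np.zeros_like(k); x0,y0,x1,y1=box; b[y0:y1,x0:x1]=1; return k&b&(d>0)
for n,lo,hi,box in(("blue",(105,120,40),(130,255,255),(345,215,402,275)),("yel",(15,120,60),(35,255,255),(400,235,462,285))):
    k=cv2.erode(m(lo,hi,box).astype(np.uint8),np.ones((3,3)))>0; c,nn,s=plane(W[k]); yaw=np.arctan2(nn[1],nn[0])
    F=axes(yaw); q=W[k]@F
    print(n,k.sum(),c.round(4),nn.round(3),s,"yaw",yaw,"elev",np.degrees(np.arcsin(nn[2])),np.percentile(q,[1,50,99],axis=0).round(4).tolist())
for u,v in[(150,203),(186,192),(122,217),(118,228),(180,200),(158,240),(130,260),(195,240),(165,265),(146,276),(207,256),(281,150),(468,170),(310,298),(374,262),(431,277)]:
    print(u,v,W[v,u].round(3))
for name in("wrist",):
    I=manip.camera_info(name); T=np.linalg.inv(I["camera_from_world"]); R=Ro.from_quat(manip.get_tcp_rot()).as_matrix()
    print("wristcam in tool",(R.T@(T[:3,3]-manip.get_tool_pos())).round(4),(R.T@T[:3,:3]).round(3).tolist(),I["fx"])
E
```

```text
blue 776 [ 0.5543 -0.1661  0.0841] [ 0.835 -0.23   0.5  ] 0.0008257178081362593 yaw -0.26822001156080605 elev 29.98782464014107 [[0.5404, -0.0491, -0.2576], [0.543, -0.0134, -0.2155], [0.5451, 0.0229, -0.1708]]
yel 834 [ 0.5243 -0.2645  0.0811] [ 0.835 -0.23   0.5  ] 0.0007068078074838912 yaw -0.2688002715945492 elev 30.0258957164601 [[0.5369, -0.154, -0.2623], [0.5391, -0.115, -0.2171], [0.5412, -0.0792, -0.172]]
150 203 [0.639 0.243 0.074]
186 192 [0.667 0.189 0.013]
122 217 [0.614 0.293 0.076]
118 228 [0.59  0.287 0.121]
180 200 [0.643 0.188 0.073]
158 240 [0.568 0.22  0.108]
130 260 [0.534 0.272 0.099]
195 240 [0.569 0.161 0.075]
165 265 [0.527 0.231 0.01 ]
146 276 [0.506 0.267 0.011]
207 256 [0.542 0.15  0.01 ]
281 150 [ 0.722 -0.     0.129]
468 170 [ 0.697 -0.354  0.035]
310 298 [ 0.458 -0.047  0.015]
374 262 [ 0.521 -0.157  0.147]
431 277 [ 0.493 -0.255  0.145]
wristcam in tool [ 0.0813 -0.0002 -0.1413] [[0.001, 0.948, 0.318], [1.0, -0.001, -0.001], [-0.0, 0.318, -0.948]] 348.29199098389546
```

```bash
python3 - <<'E'
from h import *
F=axes(.3); M=np.array([.605,.232,.105])
T=M+F[:,2]*.13
print(manip.ik(T,toolq(F)))
manip.movep(T,toolq(F)); p,d,i=snap("wrist","w1"); print(manip.get_clock(),manip.get_joint_pos(),manip.get_tool_pos())
W=cloud(d,i); L=(W-M)@F; np.save("pics/L1.npy",L)
E
```

```text
[ 2.98458909e-01 -1.80732905e-02  2.13295019e+00  1.59811285e-03
  5.03118034e-01 -2.73470439e-03]
2.05 [ 2.99862757e-01 -1.77304645e-02  2.13218945e+00  1.74440314e-03
  5.03216210e-01 -2.73383439e-03] [0.54296025 0.21368679 0.2178174 ]
```

View pics/w1.png

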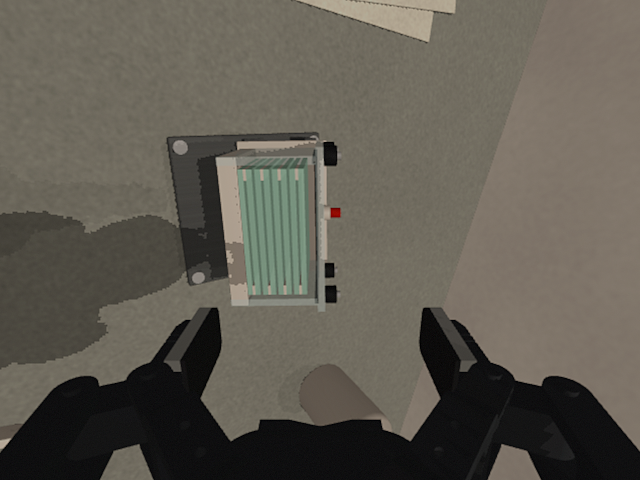

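The wrist view shows panes over columns 240–308, the dark gap at about 308–317, the clear faceplate at 317–326 and its thumb screws to the right. I'll zoom in and read the depth rows.

```bash
python3 - <<'E'
from h import *
p=cv2.imread("pics/w1.png");L=np.load("pics/L1.npy")*1000
cv2.imwrite("pics/w1c.png",cv2.resize(p[135:315,225:345],None,fx=5,fy=5,interpolation=cv2.INTER_CUBIC)[::1][:900]) if 0 else cv2.imwrite("pics/w1c.png",cv2.resize(p[135:315,215:345],(429*1,594),interpolation=cv2.INTER_CUBIC))
np.set_printoptions(linewidth=200,suppress=True)
for v in(150,165,180,200,230,260,285,300):
    print(v,"".join(f" {u}:{L[v,u,0]:.0f},{L[v,u,1]:.0f},{L[v,u,2]:.0f}" for u in list(range(216,300,12))+list(range(300,330,2))))
E
```

```text
150  216:-95,59,-59 228:-86,58,-65 240:-70,60,-44 252:-59,60,-40 264:-48,60,-39 276:-37,60,-37 288:-27,61,-35 300:-17,61,-32 302:-15,61,-32 304:-13,61,-34 306:-12,61,-32 308:-10,61,-32 310:-8,61,-33 312:-6,61,-31 314:-5,61,-32 316:-3,65,22 318:-1,65,21 320:0,65,22 322:2,65,23 324:3,64,10 326:5,64,11 328:6,64,12
165  216:-73,54,22 228:-65,54,21 240:-56,54,23 252:-48,54,22 264:-39,54,22 276:-31,54,21 288:-25,51,-5 300:-15,52,-3 302:-14,52,-3 304:-12,52,-3 306:-12,47,-43 308:-11,45,-61 310:-9,45,-59 312:-7,45,-60 314:-5,45,-59 316:-3,54,22 318:-1,54,21 320:0,54,22 322:2,54,21 324:3,53,9 326:5,53,10 328:6,53,10
180  216:-97,32,-57 228:-66,44,21 240:-57,44,21 252:-50,43,15 264:-40,43,20 276:-32,43,19 288:-24,41,2 300:-14,43,19 302:-13,43,19 304:-12,41,4 306:-12,35,-34 308:-11,31,-60 310:-9,31,-60 312:-7,31,-61 314:-5,31,-59 316:-3,44,22 318:-1,44,21 320:0,44,22 322:2,44,21 324:4,31,-62 326:7,21,-126 328:10,21,-127
200  216:-99,13,-56 228:-67,29,22 240:-58,29,20 252:-50,29,20 264:-41,29,19 276:-32,29,19 288:-24,26,7 300:-14,29,18 302:-13,29,20 304:-12,28,14 306:-12,20,-23 308:-11,12,-61 31
[... 720 characters left out ...]
7,23 324:5,-51,-62 326:7,-50,-60 328:11,-78,-128
285  216:-109,-79,-60 228:-98,-82,-67 240:-63,-39,22 252:-55,-42,16 264:-44,-41,18 276:-36,-43,13 288:-25,-40,20 300:-16,-41,19 302:-14,-41,18 304:-12,-40,20 306:-11,-41,18 308:-10,-51,-4 310:-8,-51,-3 312:-7,-52,-5 314:-5,-52,-4 316:-3,-51,-4 318:-1,-40,19 320:0,-39,21 322:2,-40,20 324:4,-39,21 326:8,-112,-130 328:11,-112,-129
300  216:-109,-95,-58 228:-99,-99,-65 240:-64,-53,20 252:-54,-53,21 264:-45,-52,21 276:-35,-53,19 288:-25,-53,20 300:-16,-53,21 302:-14,-53,20 304:-12,-53,21 306:-11,-53,20 308:-9,-53,21 310:-8,-53,21 312:-6,-52,22 314:-4,-53,20 316:-3,-53,20 318:-1,-53,21 320:0,-53,21 322:2,-53,21 324:4,-53,21 326:5,-57,12 328:7,-57,12
```

View pics/w1c.png

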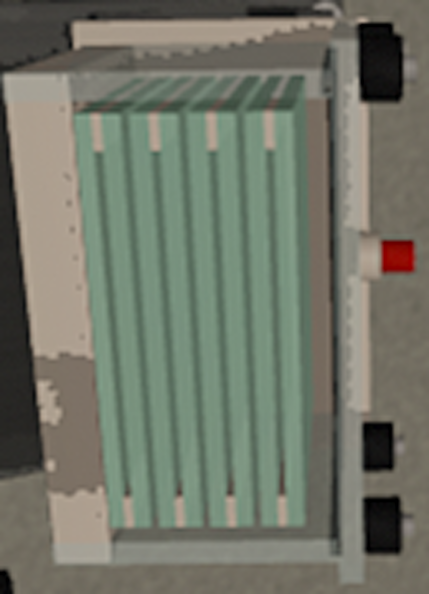

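```bash
python3 - <<'E'
from h import *
L=np.load("pics/L1.npy")*1000; z=np.load("pics/w1.npz"); d=z["d"]
# pixel-size at plate top in x: estimate
A=[];B=[];C=[]
for v in range(170,282):
    r=L[v]; top=(abs(r[:,2]-21.5)<4)
    u=np.where(top&(np.arange(640)>309)&(np.arange(640)<330))[0]
    if len(u): A.append((r[u[0],1],r[u[0],0]-.4)); C.append((r[u[-1],1],r[u[-1],0]+.4))
    u=np.where((abs(r[:,2]-19.5)<4)&(np.arange(640)>295)&(np.arange(640)<311))[0]
    if len(u): B.append((r[u[-1],1],r[u[-1],0]+.4))
for n,X in(("inner",A),("panes",B),("outer",C)):
    X=np.array(X); k=np.polyfit(X[:,0],X[:,1],1)
    for _ in range(3):
        e=X[:,1]-np.polyval(k,X[:,0]); g=abs(e)<1; k=np.polyfit(X[g,0],X[g,1],1)
    print(n,len(X),g.sum(),k,e[g].std())
m=(abs(L[:,:,2]-21.5)<3)&(L[:,:,0]>-90)&(L[:,:,0]<4); print("z top",np.median(L[m][:,2]),"y ext",np.percentile(L[m][:,1],[.2,99.8]))
fl=L[(abs(L[:,:,2]+60.5)<3)&(L[:,:,0]>-12)&(L[:,:,0]<-3)&(abs(L[:,:,1])<50)]; print("floor",np.median(fl,0),len(fl))
bm=L[:,:,2]; m=(abs(bm-21.5)<3)&(L[:,:,0]<-60)&(L[:,:,0]>-80); 
lx=[(L[v][m[v]][0][1],L[v][m[v]][0][0]) for v in range(165,300) if m[v].any()]; print("backedge",np.polyfit(*np.array(lx).T,1))
for u in(250,290,318,320):
    c=L[:,u]; k=np.where(abs(c[:,2]-21.5)<3)[0]; print(u,c[k[0]],c[k[-1]])
m=(abs(L[:,:,2]-21.5)<4)&(L[:,:,0]<4)&(L[:,:,0]>-90); m[:, :225]=0
P=L[m]; c,n,s=plane(P/1000); print("top normal in F",n,s,(axes(.3)@n))
E
```

```text
inner 112 112 [-0.0161552  -2.93820956] 0.21451498747228578
panes 112 112 [ -0.01208065 -11.17819069] 0.19921603638864566
outer 112 112 [-0.00667301  3.00812571] 0.14842057222620902
z top 20.183492931043475 y ext [-60.97002236  65.24187207]
floor [ -8.08041175   0.78548557 -60.69530194] 688
backedge [-1.56339173e-02 -7.23368305e+01]
250 [-48.68640865  59.78693546  22.07536637] [-56.17009363 -57.19877898  20.96248127]
290 [-20.92736633  60.27078343  19.31824195] [-23.80058887 -57.02604637  21.22534963]
318 [-1.13484082 66.57716925 21.34723786] [ -1.18356117 -63.03743843  20.27973325]
320 [ 0.25497939 66.61854895 21.99073478] [  0.44725117 -62.63439836  20.97611894]
top normal in F [ 0.00294102 -0.0079752   0.99996387] 0.001143599633142604 [-0.47286091 -0.15462107  0.86746463]
```

```bash
python3 - <<'E'
from h import *
F=axes(-.2685); q=toolq(F); T=F@np.array([.539,-.0131,-.071])
print(T,manip.ik(T,q)); manip.movep(T,q); p,d,i=snap("wrist","w2"); print(manip.get_clock())
L=cloud(d,i)@F*1000; np.save("pics/L2.npy",L)
np.set_printoptions(linewidth=200,suppress=True)
hsv=cv2.cvtColor(p,cv2.COLOR_RGB2HSV)
for n,lo,hi,y0,y1 in(("blue",(105,120,30),(130,255,255),-70,45),("yel",(15,120,50),(35,255,255),-170,-60)):
    k=(cv2.inRange(hsv,lo,hi)>0)&(L[:,:,1]>y0)&(L[:,:,1]<y1)&(L[:,:,2]<-100)&(L[:,:,0]>525)&(L[:,:,0]<560)
    P=L[k]; print(n,len(P),np.percentile(P,[1,50,99],axis=0) if len(P) else 0)
    if len(P)>50: c,nn,s=plane(P/1000); print(nn@np.eye(3),(F@nn),"yaw",np.arctan2((F@nn)[1],(F@nn)[0]),s)
g=(L[:,:,2]>-172)&(L[:,:,2]<-125)&(L[:,:,0]>520)&(L[:,:,0]<560)
for y0,y1 in((-60,45),(-170,-60)):
    P=L[g&(L[:,:,1]>y0)&(L[:,:,1]<y1)]; print("grip",len(P),np.percentile(P,[1,10,50,90,99],axis=0).tolist() if len(P) else 0)
E
```

```text
[ 0.48081544 -0.14588026  0.2080122 ] [-0.43343782 -0.18687694  2.30467971  0.16831901  0.51214504 -0.29021884]
3.45
blue 517 [[ 535.47671692  -52.07322473 -270.81840932]
 [ 539.24653813   20.50820063 -173.38350413]
 [ 544.35111174   26.91386998 -145.54604799]]
[0.99981738 0.00632055 0.0180349 ] [ 0.82782554 -0.22121573  0.51552737] yaw -0.26112364197879767 0.0022161370628868493
yel 242 [[ 535.25013615 -158.17449206 -272.02472392]
 [ 536.96890128  -78.25436093 -178.39983996]
 [ 539.53749865  -76.87933416 -172.06193393]]
[0.9997324  0.01907013 0.01309456] [ 0.83351852 -0.20955875  0.51120642] yaw -0.24630962940678494 0.0010569498413960639
grip 1266 [[533.1918916038774, -33.68493107459654, -171.74469495163206], [534.0573218336349, -28.945289395581256, -152.89877637879815], [538.6022478187413, -8.686019973343654, -145.36417914769652], [543.7530431801023, 8.451824725713783, -144.3754095666455], [544.6763728357548, 16.475715433040563, -143.6173333359358]]
grip 1041 [[530.9884072940614, -137.460735564504, -170.63530095293362], [531.9638041420433, -131.5237646728077, -162.0428253837661], [537.0834300358055, -106.78078835832702, -145.7069133604574], [541.646214166666, -95.42727056265191, -144.70085411906044], [542.503311322837, -94.75803045323865, -144.16226417842563]]
```

View pics/w2.png

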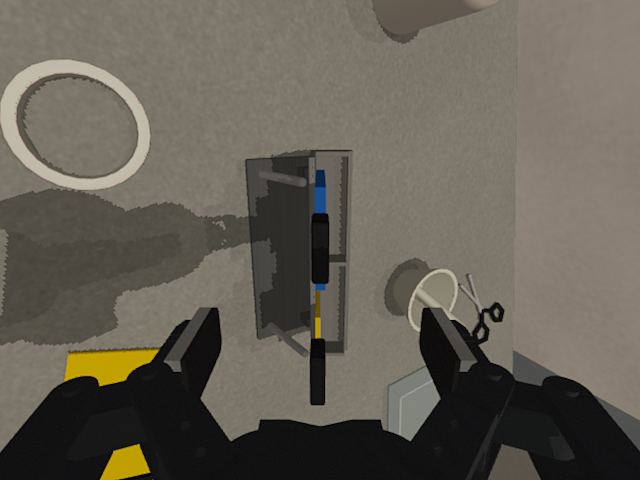

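The view shows the blue grip at (320,248), the yellow grip at (318,372) and the empty space around them for the fingers. The grip top at 126 mm puts the foot at rack z = −271 mm, and both grips agree with the given sizes. Next I take the thick plate to the mouth.

```bash
cat >> h.py <<'E'
FR=axes(-.2685); qR=toolq(FR)
RT=lambda x,y,z: FR@np.array([x,y,z])
FC=axes(.316); qC=toolq(FC)
MO=np.array([.605,.232,.105])+axes(.3)@np.array([-.00297,.0018,.0214])   # mouth
CT=lambda x,y,z: MO+FC@np.array([x,y,z])    # TCP pos in mouth frame
def ft(): return (FC.T@manip.get_contact_force()).round(1)
E
python3 - <<'E'
from h import *
manip.line_to(RT(.539,-.0125,-.175),qR,rate=.12)
manip.grab(); print("grip",manip.get_grip_width(),manip.get_gripper_force(),manip.get_contact_force())
manip.line_to(RT(.541,-.0125,-.165),rate=.06)
manip.line_to(RT(.541,-.0125,-.075),rate=.15); print(manip.get_contact_force(),manip.get_clock())
manip.movep(CT(-.0041,0,.096+.025),qC); manip.line_to(CT(-.0041,0,.096+.006),rate=.06); manip.dwell(.2)
print(manip.get_clock(),manip.get_tool_pos()-CT(-.0041,0,.102),ft())
p,d,i=snap("wrist","w3"); L=(cloud(d,i)-MO)@FC*1000; np.save("pics/L3.npy",L)
cv2.imwrite("pics/w3c.png",cv2.resize(p[60:420,230:410,::-1],(300,600),interpolation=cv2.INTER_CUBIC))
E
```

```text
grip 0.1333777211280133 58.86589229106903 [-2.33697407  0.63912718  5.56861408]
[ 0.3995706   0.63749061 -1.75922469] 6.2
8.2 [1.44782331e-04 3.35437760e-05 2.46343946e-04] [-1.1 -0.9 -0.7]
```

View pics/w3c.png

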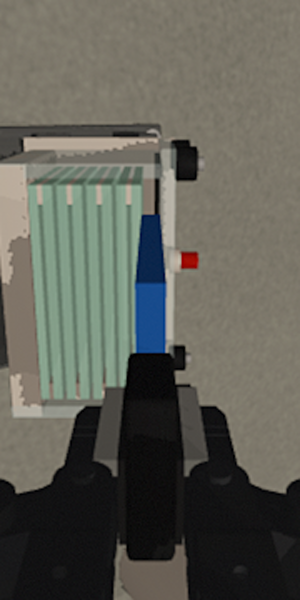

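The thick plate is held straight above the gap. Its foot end (crop x 142–160, y 215) lies between the panes and the faceplate. I'll measure the offset and then feel.

```bash
python3 - <<'E'
from h import *
L=np.load("pics/L3.npy");z=np.load("pics/w3.npz");p=z["p"]
hsv=cv2.cvtColor(p,cv2.COLOR_RGB2HSV); b=(cv2.inRange(hsv,(105,120,20),(130,255,255))>0)
for v in range(166,232,3):
    r=L[v]; k=np.where(b[v]&(np.arange(640)>300)&(np.arange(640)<345))[0]
    f=np.where((abs(r[:,2])<3)&(np.arange(640)>316)&(np.arange(640)<340)&~b[v])[0]
    g=np.where((abs(r[:,2]+2)<3)&(np.arange(640)>295)&(np.arange(640)<322)&~b[v])[0]
    print(v,"blue",(k[0],k[-1],r[k[0]].round(1),r[k[-1]].round(1)) if len(k) else 0,"face",r[f[0]].round(1) if len(f) else 0,"pane",r[g[-1]].round(1) if len(g) else 0)
E
```

```text
166 blue 0 face [-6.  53.6  0.6] pane [-3.3 53.5 -0.4]
169 blue 0 face [ 0.2 51.4 -0.7] pane 0
172 blue 0 face [ 0.2 49.4 -0.4] pane [-8.8 49.2 -2.1]
175 blue 0 face [ 0.2 47.5  1.1] pane [-8.9 47.1 -2.1]
178 blue 0 face [ 0.2 45.4  0.8] pane [-8.9 45.  -2.1]
181 blue 0 face [ 0.2 43.1 -0.7] pane [-8.9 42.9 -2.1]
184 blue 0 face [ 0.3 41.  -0.9] pane [-8.9 40.8 -1.9]
187 blue 0 face [ 0.3 39.1  0.5] pane [-8.9 38.6 -2.4]
190 blue (np.int64(315), np.int64(325), array([-7.3, 39.1, 11.8]), array([-0.6, 38.9, 11. ])) face [ 0.3 36.7 -1.1] pane [-8.9 36.3 -3.2]
193 blue (np.int64(315), np.int64(325), array([-7.2, 38.9, 21.7]), array([-0.8, 38.9, 21.5])) face [ 0.3 34.8  0.4] pane [-8.9 34.3 -2.5]
196 blue (np.int64(315), np.int64(325), array([-7.1, 39.1, 32.6]), array([-0.9, 39. , 31.7])) face [ 0.3 32.8  0.6] pane [-9.7 32.2 -2.3]
199 blue (np.int64(314), np.int64(326), array([-7.6, 38.7, 39.6]), array([-0.4, 38.9, 40.5])) face [ 1.  30.5  0.3] pane [-9.7 30.2 -1.6]
202 blue (np.int64(314), np.int64(326), array([-7.4, 39. , 48.9]), array([-0.6, 39.2, 50. ])) face [ 1.1 28.1 -0.9] pane [-
[... 583 characters left out ...]
e (np.int64(313), np.int64(327), array([-7.4, 38.9, 82.1]), array([-0.7, 38.8, 81.8])) face [ 1.8 17.3  0. ] pane [-10.5  17.   -1. ]
220 blue (np.int64(312), np.int64(327), array([-7.8, 39. , 88. ]), array([-0.8, 39.3, 89. ])) face [ 2.6 15.1 -0. ] pane [-11.2  14.3  -2.6]
223 blue (np.int64(312), np.int64(328), array([-7.6, 39.3, 94.2]), array([-0.5, 38.8, 92.3])) face [ 2.6 12.9  0.2] pane [-11.3  12.   -2.7]
226 blue (np.int64(312), np.int64(328), array([-7.5, 39. , 98.1]), array([-0.6, 39. , 98. ])) face [ 2.6 10.5 -0.1] pane [-11.3   9.7  -2.9]
229 blue (np.int64(311), np.int64(328), array([ -7.9,  39.2, 103.3]), array([ -0.7,  39. , 102.7])) face [2.6 8.3 0. ] pane [-12.1   7.2  -3.4]
```

```bash
python3 - <<'E'
from h import *
manip.line_to(CT(-.0043,0,.102),rate=.03)
b=ft()
for dx in(0,.0006,-.0006,.0012,-.0012):
    x=-.0043+dx
    if dx: manip.line_to(CT(x,0,.102),rate=.03)
    s=manip.line_to(CT(x,0,.096-.014),rate=.02,f_stop=6)
    t=(FC.T@(np.array(manip.get_tool_pos())-MO)*1000).round(2)
    print(dx,s,t,ft()-b,manip.get_clock())
    if not s or t[2]<91: break
E
```

```text
0 False [-4.030e+00 -2.000e-02  8.209e+01] [-0.1  0.4 -1.4] 9.65
```

It slides in without resistance, so I continue to the floor.

```bash
python3 - <<'E'
from h import *
t=FC.T@(np.array(manip.get_tool_pos())-MO)
b=ft(); s=manip.line_to(CT(-.0042,0,.009),rate=.03,f_stop=10)
t=(FC.T@(np.array(manip.get_tool_pos())-MO)*1000).round(2); print(s,t,ft()-b,ft(),manip.get_clock())
p,d,i=snap("wrist","w4"); cv2.imwrite("pics/w4c.png",cv2.resize(p[60:420,200:440,::-1],(400,600)))
L=(cloud(d,i)-MO)@FC*1000
k=(L[:,:,2]>30)&(L[:,:,2]<60)&(abs(L[:,:,0]+4)<8)&(L[:,:,1]>-25)&(L[:,:,1]<25); print("grip top",np.percentile(L[k][:,2],[50,90,99]) if k.any() else 0)
E
```

```text
True [-3.91  0.08 13.87] [-1.3  0.   5.9] [-0.1  0.4  4.5] 11.6667
grip top [43.59998455 50.30103191 59.21110937]
```

View pics/w4c.png

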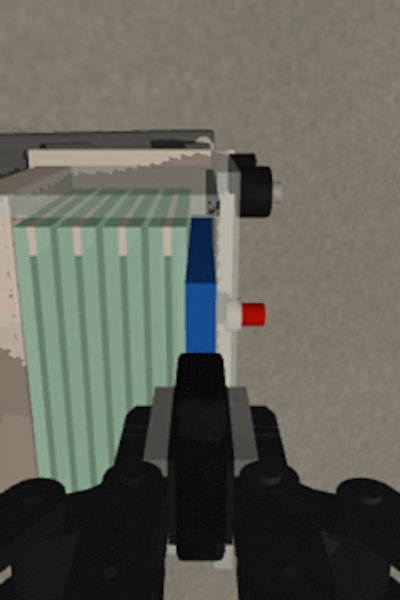

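The plate is down. Contact came at TCP z 13.9 mm against 14 expected, and the grip top reads 43.6 against 44. Next I release, back off and check.

```bash
python3 - <<'E'
from h import *
manip.let_go(); manip.line_to(CT(-.0042,0,.14),rate=.12); manip.dwell(.3)
p,d,i=snap("wrist","w5"); cv2.imwrite("pics/w5c.png",cv2.resize(p[60:420,200:440,::-1],(400,600)))
L=(cloud(d,i)-MO)@FC*1000
k=(L[:,:,2]>30)&(L[:,:,2]<60)&(abs(L[:,:,0]+4)<12)&(abs(L[:,:,1])<30); P=L[k]; print(len(P),np.percentile(P,[1,50,99],axis=0).round(1).tolist(),manip.get_clock(),ft())
E
```

```text
985 [[-10.4, -21.4, 31.9], [-4.7, 2.4, 43.4], [1.2, 21.2, 45.1]] 13.975 [-0.5 -0.7  1.1]
```

View pics/w5c.png

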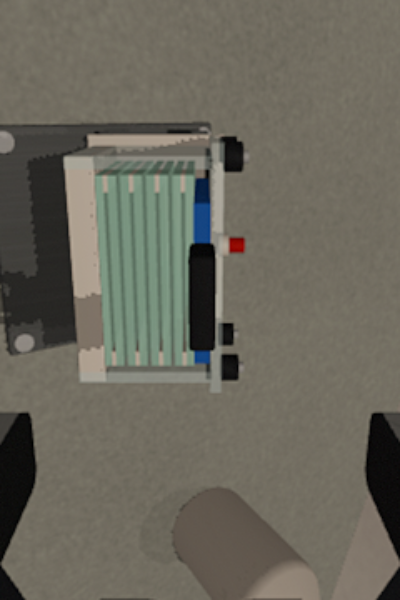

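The thick plate stands in the gap with its grip top at 43.4 mm, so it is home. I'll check by numbers that the yellow plate and bystanders haven't moved, then hand in.

```bash
python3 - <<'E'
from h import *
p,d=manip.snapshot("top"); d0=np.load("pics/top0.npy")
r={}
for n,(a,b,c,e) in dict(yel=(405,235,462,290),bottle=(255,115,310,175),mortar=(438,138,505,198),tape=(280,290,340,350)).items():
    r[n]=float((abs(d-d0)[b:e,a:c]>.012).mean())
print(r)
if max(r.values())<.05: print(manip.finish_job())
E
```

```text
{'yel': 0.007974481658692184, 'bottle': 0.00909090909090909, 'mortar': 0.007213930348258706, 'tape': 0.008888888888888889}
the job is handed in; nothing more can be done
None
```

The thick blue plate slid into the gap without forcing and stands fully home on the chamber floor; the thin yellow plate, bottle, mortar and tape show no change in the top view, and I handed the job in at about 14 s of the 61 s limit.

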